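Face up the coffee canister

TASK

One canister has been left standing out in front of the wooden canister gallery. Put it back in the empty middle bay, right up against the back board, and turn it so that its label faces squarely out of the front of the gallery like its two neighbours. Keep it upright, and leave the neighbours and everything else on the counter as they are.

Things in the scene. Friction and masses are not known exactly. Their poses are not given: they have to be found in the camera images.
- tin_center (a point): The stray canister: a plain brushed-steel cylinder standing on the counter, 96 mm in diameter, 105 mm tall (steel body to 88 mm, above it a flat black lid 94 mm across), about 0.45 kg, loose, too wide to grasp. It slides easily on the glossy counter and waxed wood (friction about 0.2). Point on its axis, 52 mm above its foot. z axis up; x axis points from its axis to the middle of its label.
- tin_label (a point): The middle of the stray canister's label, on its side 48 mm from its axis, 46 mm above its foot. The label is white paper with dark print, about 80 degrees wide; a narrow paper strip runs from it up over the rim and 30 mm onto the lid, so its direction shows from above.
- home (a point): Where tin_center lies when the stray canister stands in the middle bay of the gallery touching the back board (52 mm above the counter). Its x axis points level, straight out of the gallery's open front (the side away from the robot), z up, y along the row. The back board's face is 48 mm behind it (x = -48 mm).
- gallery: The canister gallery: a wooden rail fixed to the counter, no floor. Origin 52 mm below home, same axes. Back board 14 mm thick, 75 mm tall, 360 mm long. Three bays along y, each 104 mm wide. Partitions 12 mm thick, 60 mm tall, centred at y = -174, -58, 58, 174 mm, run forward from the board and end rounded at x = 22 mm. The outer bays hold the two neighbours.
- caddy_center (a point): Neighbour: a canister just like the stray one, standing in an outer bay with its label to the front. This point lies on its axis, 52 mm above its foot.
- caddy_label (a point): The middle of that neighbour's label, 48 mm from its axis.
- sugar_center (a point): Neighbour in the other outer bay: a glass sugar jar with a wooden lid, 92 mm in diameter, 104 mm tall, label to the front. This point lies on its axis, 52 mm above its foot.
- sugar_label (a point): The middle of the sugar jar's label, 46 mm from its axis.
- jug_center (a point): Small steel milk jug standing in front of the gallery, 76 mm in diameter, 88 mm tall, with a handle that reaches 64 mm from its axis along its -x axis. This point lies on its axis, 44 mm above its foot.
- cup: White mug, 76 mm in diameter, 60 mm tall, bystander. Origin: centre of its underside.
- tamper: Steel coffee tamper standing upright, 58 mm in diameter, 90 mm tall, bystander. Origin: centre of its underside.
- syrup: Amber syrup bottle, 68 mm in diameter, 210 mm tall, bystander. Origin: centre of its underside.
- napkins: Stack of paper napkins, 120 x 120 x 50 mm, bystander. Origin: centre of its underside.
- spoon: Steel spoon, 140 mm long, lying on the counter, bystander.

How it is judged:
By the outcome, as a careful person would: the job done as asked, in the order asked, and still so for the second after the job is handed in, with the robot touching nothing.
It also fails if it takes over 72 s, if anything falls off the work surface, if the arm or the gripper's body presses on something with over 40 N, if the wrist force passes 120 N, or if a joint passes its speed limit or range.

ROBOT

A 7-joint arm with a two-finger parallel gripper is mounted at the origin on the work surface. World frame = base frame: x ahead of the robot, y to its left, z up, the work surface at z = 0. Lengths are in m, angles in rad, forces in N, time in s.
With the tool pointing down it reaches from about 0.425 to 0.875 m from the base axis. Payload 4.7 kg.
Tool frame: the origin (TCP) lies midway between the tips of the shut fingers; the grasp point (between the pads) lies grip_depth behind it (grip_depth is the distance from the TCP to the grasp point, in m); z points along the fingers, y is the line along which they close (so a half turn about z gives the same grasp; the last joint's range is limited). The gripper opens to 87 mm and grips with 3 to 60 N. Pads are 19 mm wide; open, the fingers measure 117 mm over their backs; the gripper's body (75 mm by 190 mm) begins 51 mm behind the grasp point.
Start: joints at [-1.306, 0.321, -0.07, 1.45, 0.023, 1.371, -0.057], TCP at [0.161, 0.63, 0.223] pointing down, gripper open.
Joint ranges: [-2.86, 2.86], [-0.3, 2.09], [-1.38, 1.24], [0.06, 2.45], [-1.56, 4.7], [0.09, 2.05], [-2.69, 2.69]. Speed limits (rad/s): [2.57, 2.57, 3.14, 3.14, 3.14, 3.14, 3.14].

INTERFACE

Orientations are given as a unit quaternion [x, y, z, w].
In Python, from plant import state, camera, hand_in, silhouettes, tip_of, grip_depth gives the robot as it stands. The module is installed in compiled form; this text tells all that it offers.
- The arm moves only by the tool jog_arm, never from a script. Its argument "moves" is a list of rows, each a list of 5 numbers: the shift along the tool's x, y, z in cm, then the turn about the tool's z in rad, then the gripper command: -1 is fully open, 1 is shut, values between are in proportion. A call has exactly 8 rows; each row is the pose to reach, as a shift and turn from the pose commanded when the call began, along the tool's axes at that moment; what a row does not reach only later rows make up. A row lasts 1/12 s, in which the tool goes at most 41.7 mm and 7.16 degrees, less where a joint would pass 70% of its speed; a pose out of reach is approached as far as the arm can. A call with a gripper value outside its range is refused whole. The fingers move at their own pace and stop on an object; the grip force is fixed at half the most. Time passes only in rows, so rows that repeat a pose let the fingers close, or fill a call up. It gives the time, the measured TCP pose, the force, the opening and the grip force at its end, in the units of the state.
- state(): the state, without advancing time (a new reading comes with each control period).
- camera(name): name is "side" or "top"; returns a dict with "image" (480x640x3 uint8, red, green, blue), "camera_matrix" (3x3 intrinsics, pixels), "distortion" ([k1, k2, p1, p2, k3] as OpenCV has them; the pictures are not rectified), "xyz" and "attitude" of the camera in the world. Camera axes: x right, y down, z forward; pixel columns grow to the right and rows downward; lengths in m; the calibration is good to about 2 mm. A picture is of the moment at which its call begins. There is no depth.
- hand_in(): hands the job in; it is judged then, once.
Trained networks look in a picture, given as the dict that the camera call returned (one of the last four; its "shot" number tells which), for a name from the list of things; names that differ only in an ending like _2 or _b are one class to them, and where a whole thing is asked for, a point or a joint stands for the part that bears it (a point fixed in the world has none). Each returns a list of dicts, best first, with "confidence" (0 to 1); they miss things now and then, are a little off and sometimes report something else, mostly with a low value. They report only what shows in the picture. A call takes as long as a camera call.
- silhouettes(target, picture): "mask" (480x640 bool, what is visible of it) and "at" ([row, column] in pixels, amid what is visible of it).
- tip_of(target, picture): "at" ([row, column] in pixels: a listed point, or the origin of a listed thing).
The state is a dict: "time_s": time; "q": joint angles; "joint_velocities": joint speeds; "effort": joint torques, N m; "ee_pos": TCP position; "tcp_rot": TCP orientation; "contact_force": force on the tool from outside, world axes, zero at the start; "moment": the same for the moment, N m; "grip_width": finger opening in m; "grip_force": force on a finger pad.
Only numpy, scipy, OpenCV 4.12 (cv2) and the standard library are available. Lean on these libraries where they do the work, as an engineer would, in place of code of your own. Each camera call takes 0.05 s, during which the arm holds its last target. There are 200 camera calls.

## Working session

There is one attempt and no reset: what is moved stays moved. The work goes in short steps, Python scripts to look and compute and a tool call to move; the robot and the scene stay as the last step left them, time stands still between calls to the robot, and variables do not carry over. Pictures are saved under pics/ and viewed, at most 10 in all, crops included, and the job is handed in when it is done.

Besides the shell and the picture viewer there is one more tool, called in YAML: its name, and indented under it one key for each argument. jog_arm: Moves the arm, as the interface text tells. Its arguments: {"type":"object","properties":{"moves":{"type":"array"}},"required":["moves"]}

```bash
mkdir -p pics
cat > h.py <<'E'
import numpy as np,cv2
from scipy.spatial.transform import Rotation as R
from plant import *
def att(c):
    a=np.array(c["attitude"],float)
    return a if a.shape==(3,3) else R.from_quat(a).as_matrix()
def ray(c,at):
    p=cv2.undistortPoints(np.array([[[at[1],at[0]]]],float),np.array(c["camera_matrix"]),np.array(c["distortion"]))[0,0]
    return np.array(c["xyz"]),att(c)@np.array([p[0],p[1],1])
def onz(c,at,z):
    o,d=ray(c,at);return o+d*(z-o[2])/d[2]
def tri(c1,a1,c2,a2):
    o,d=ray(c1,a1);p,e=ray(c2,a2)
    s=np.linalg.lstsq(np.c_[d,-e],p-o,rcond=None)[0]
    a,b=o+d*s[0],p+e*s[1];return (a+b)/2,np.linalg.norm(a-b)
def proj(c,P):
    Rm=att(c).T;return cv2.projectPoints(np.array(P,float).reshape(-1,1,3),cv2.Rodrigues(Rm)[0],-Rm@np.array(c["xyz"]),np.array(c["camera_matrix"]),np.array(c["distortion"]))[0][:,0,::-1]
def save(c,n):cv2.imwrite("pics/"+n,c["image"][:,:,::-1])
E
python3 - <<'E'
from h import *
np.set_printoptions(precision=3,suppress=True)
s=state();print(s);print(grip_depth)
A=camera("side");B=camera("top");save(A,"s0.png");save(B,"t0.png")
print(A["xyz"],A["attitude"],B["xyz"],B["attitude"])
H=dict(tin_center=.052,tin_label=.046,home=.052,gallery=0,caddy_center=.052,caddy_label=.046,sugar_center=.052,sugar_label=.046,jug_center=.044,cup=0,tamper=0,syrup=0,napkins=0,spoon=0)
for n,z in H.items():
    a=tip_of(n,A);b=tip_of(n,B)
    for k,c,l in(("s",A,a),("t",B,b)):
        for d in l[:2]:print(n,k,round(d["confidence"],2),np.round(d["at"]),onz(c,d["at"],z))
    if a and b:print("   tri",*tri(A,a[0]["at"],B,b[0]["at"]))
E
```

```text
{'time_s': 0.0, 'q': array([-1.306,  0.322, -0.07 ,  1.452,  0.023,  1.371, -0.057]), 'joint_velocities': array([ 0.   , -0.001,  0.001, -0.001, -0.001,  0.001, -0.   ]), 'effort': array([ -0.   , -49.131,  -0.404, -31.252,  -0.064,   0.044,   0.   ]), 'ee_pos': array([0.161, 0.629, 0.221]), 'tcp_rot': array([ 0.125,  0.992, -0.001, -0.   ]), 'contact_force': array([ 0.271, -0.343, -0.198]), 'moment': array([ 0.034, -0.038, -0.047]), 'grip_force': 0.0, 'grip_width': 0.08753147178206133}
0.0187
[ 0.117 -0.785  0.977] [ 0.892 -0.244  0.106 -0.366] [ 0.537 -0.028  1.447] [ 0.711 -0.702  0.022 -0.025]
tin_center s 0.67 [265. 348.] [ 0.607 -0.104  0.052]
tin_center t 0.77 [245. 347.] [ 0.605 -0.094  0.052]
   tri [ 0.608 -0.096  0.044] 0.006938625322008878
tin_label s 0.17 [214. 258.] [0.508 0.163 0.046]
tin_label t 0.79 [237. 335.] [ 0.625 -0.061  0.046]
   tri [ 0.528 -0.028  0.21 ] 0.1832000368581814
home s 0.62 [250. 272.] [0.479 0.028 0.052]
gallery s 0.79 [261. 273.] [0.484 0.04  0.   ]
gallery s 0.51 [391. 438.] [ 0.605 -0.443  0.   ]
caddy_center s 0.88 [280. 294.] [ 0.478 -0.08  
[... 980 characters left out ...]
.] [0.461 0.401 0.   ]
tamper t 0.83 [298. 156.] [0.461 0.409 0.   ]
   tri [ 0.462  0.411 -0.007] 0.0036958226487333328
syrup s 0.71 [278. 296.] [ 0.504 -0.038  0.   ]
syrup s 0.59 [392. 437.] [ 0.603 -0.445  0.   ]
syrup t 0.76 [249. 479.] [ 0.602 -0.447  0.   ]
syrup t 0.48 [297. 155.] [0.463 0.414 0.   ]
   tri [ 0.483 -0.313  0.329] 0.22032278521593363
napkins s 0.73 [326. 448.] [ 0.728 -0.329  0.   ]
napkins t 0.92 [199. 435.] [ 0.734 -0.33   0.   ]
napkins t 0.28 [235. 334.] [ 0.634 -0.06   0.   ]
   tri [ 0.733 -0.329 -0.004] 0.00576150831646396
spoon s 0.73 [210. 372.] [0.801 0.073 0.   ]
spoon t 0.9 [172. 284.] [0.8   0.074 0.   ]
   tri [ 0.801  0.074 -0.001] 0.0013570107362442369
```

View pics/t0.png

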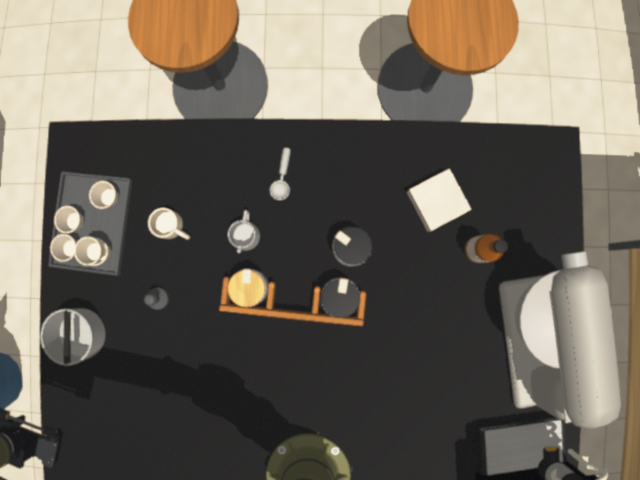

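View pics/s0.png

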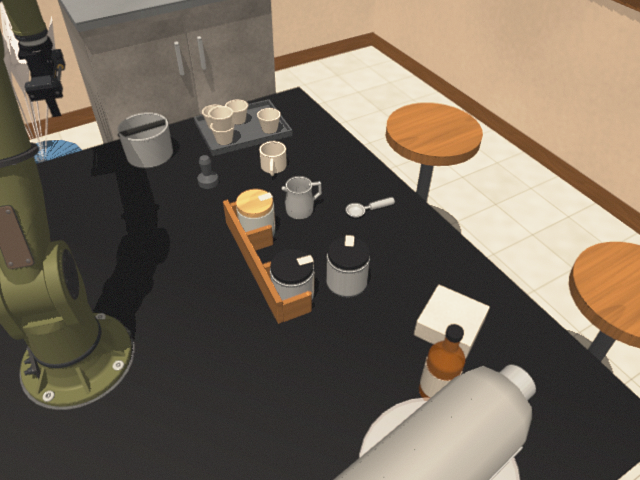

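The top view shows the stray canister's black lid at about (col 352, row 245), its strip pointing up-left at (343, 238). The empty bay is at about (293, 302). The jug is at (244, 234), clear of the route. The side view agrees. I'll press the fingertips on the lid to turn and drag the canister, so next I need the gallery and lid poses more exactly.

```bash
cat >> h.py <<'E'
from scipy.optimize import minimize
def box(x0,x1,y0,y1,z):return np.array([[x0,y0,z],[x1,y0,z],[x1,y1,z],[x0,y1,z]])
def place(P,p):
    c,s=np.cos(p[2]),np.sin(p[2]);return P@np.array([[c,s,0],[-s,c,0],[0,0,1]])+[p[0],p[1],0]
def fitgal(c):
    "gallery pose from the rays of the wood's top faces in the top picture"
    h=cv2.cvtColor(c["image"],cv2.COLOR_RGB2HSV);w=((h[...,0]<16)&(h[...,1]>120)&(h[...,2]>90)).astype(np.uint8)
    m=np.zeros_like(w);m[265:335,212:372]=1;w=cv2.GaussianBlur((w*m).astype(np.float32),(0,0),.7)
    bx=[box(-.062,-.048,-.18,.18,.075)]+[box(-.048,.022,y-.006,y+.006,.06) for y in(-.174,-.058,.058,.174)]
    def cost(p):
        im=np.zeros((480*4,640*4),np.uint8)
        for b in bx:
            q=proj(c,place(b,p))[:,::-1];cv2.fillConvexPoly(im,np.round((q*4+1.5)*16).astype(np.int32),1,shift=4)
        return np.abs(cv2.resize(im.astype(np.float32),(640,480),interpolation=cv2.INTER_AREA)*m-w).sum()
    best=min((minimize(cost,[.485+dx,.04,-.09+a],method="Nelder-Mead",options=dict(initial_simplex=np.array([.485+dx,.04,-.09+a])+np.r_[np.zeros((1,3)),np.diag([.01,.01,.06])])) for dx in(-.005,.005) for a in(0,.04)),key=lambda r:r.fun)
    return best.x,best.fun,w.sum()
def strip(c,ctr,r=.06):
    "direction of the white strip on a lid, from the lid's centre (xy); also the lid disc centre from the dark mask"
    g=c["image"].min(2);rr,cc=np.mgrid[0:480,0:640]
    p0=proj(c,[[ctr[0],ctr[1],.105]])[0];sel=(np.hypot(rr-p0[0],cc-p0[1])<17)&(g>130)
    P=np.array([onz(c,a,.105)[:2] for a in zip(rr[sel],cc[sel])]);
    P=P[np.hypot(*(P-ctr).T)<.047];d=P.mean(0)-ctr
    return np.degrees(np.arctan2(d[1],d[0])),P.mean(0),len(P)
def disc(c,name):
    l=silhouettes(name,c);m=l[0]["mask"].astype(np.uint8);return l[0]["confidence"],l[0]["at"],m
E
python3 - <<'E'
from h import *
np.set_printoptions(precision=4,suppress=True)
B=camera("top")
g=fitgal(B);print(g, "deg",np.degrees(g[0][2]))
for n,ct in(("tin_center",(.608,-.096)),("caddy_center",(.477,-.077))):
    conf,at,m=disc(B,n);(u,v),r=cv2.minEnclosingCircle(cv2.findNonZero(m));print(n,conf,at,(v,u),r,m.sum(),"lid",onz(B,(v,u),.1),strip(B,np.array(ct)))
    rr,cc=np.nonzero(m);pad=[rr.min(),rr.max(),cc.min(),cc.max()];print(pad)
I=B["image"].copy()
crop=cv2.resize(I[210:340,200:390],None,fx=4,fy=4,interpolation=cv2.INTER_CUBIC)
for b in [box(-.062,-.048,-.18,.18,.075)]+[box(-.048,.022,y-.006,y+.006,.06) for y in(-.174,-.058,.058,.174)]:
    q=proj(B,place(b,g[0]))[:,::-1];cv2.polylines(crop,[np.int32((q-[200,210])*4+1.5)],True,(0,255,0))
for ct in((.608,-.096),(.477,-.077)):
    q=np.array([[ct[0]+.047*np.cos(t),ct[1]+.047*np.sin(t),.105] for t in np.linspace(0,6.28,40)])
    cv2.polylines(crop,[np.int32((proj(B,q)[:,::-1]-[200,210])*4+1.5)],True,(255,0,0))
cv2.imwrite("pics/c1.png",crop[:,:,::-1])
E
```

```text
(array([ 0.4824,  0.0409, -0.0916]), np.float64(405.5126037597656), np.float32(1792.0)) deg -5.24715201894191
tin_center 0.76 [247.9, 350.5] (246.42613220214844, 351.9545593261719) 20.52840805053711 1258 lid [ 0.5999 -0.1028  0.1   ] (np.float64(52.125066464011056), array([ 0.6208, -0.0795]), 121)
[np.int64(226), np.int64(265), np.int64(333), np.int64(372)]
caddy_center 0.75 [299.3, 339.6] (298.0655822753906, 339.6942138671875) 20.206762313842773 1221 lid [ 0.4735 -0.0742  0.1   ] (np.float64(-7.265342566042296), array([ 0.5025, -0.0803]), 113)
[np.int64(279), np.int64(318), np.int64(321), np.int64(359)]
```

View pics/c1.png

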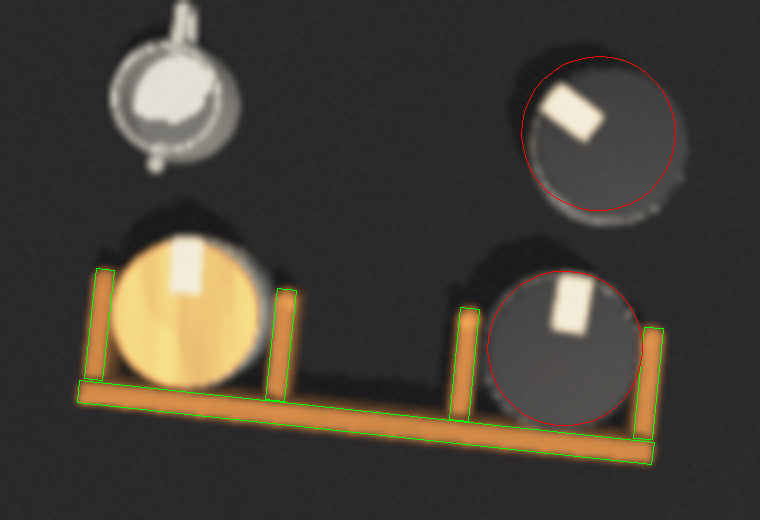

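The overlay shows the gallery fit lying right on the wood: home is at about (0.482, 0.041), yaw -5.2°. The canister's lid is centred near crop (608, 142), which is about (0.601, -0.102), and its label points to about +49.5°. It needs a clockwise turn of about 55°. Setting out now.

jog_arm:
  moves:
    - [-2.75,-2.7,0,0.06,-0.25]
    - [-5.5,-5.4,0,0.12,-0.25]
    - [-8.2,-8.1,0,0.18,-0.25]
    - [-11,-10.8,0,0.24,-0.25]
    - [-13.7,-13.5,0,0.3,-0.25]
    - [-16.5,-16.2,0,0.36,-0.25]
    - [-19.2,-18.9,0,0.42,-0.25]
    - [-22,-21.6,0,0.48,-0.25]

```text
time_s: 2.32
ee_pos: [0.3214, 0.3642, 0.2228]
tcp_rot: [0.359, 0.934, 0.0, -0.0]
contact_force: [0.6, 0.1, 0.6]
grip_width: 0.0552
grip_force: 0.0
```

```bash
cat > go.py <<'E'
import sys
from h import *
# world target x y z [tool-y yaw deg] -> tool shift in cm and turn
t=list(map(float,sys.argv[1:]));s=state();M=R.from_quat(s["tcp_rot"]).as_matrix()
d=M.T@(np.array(t[:3])-s["ee_pos"])*100;y=np.degrees(np.arctan2(M[1,1],M[0,1]))
print("shift",d.round(2),"yaw",y.round(2),"turn",np.radians(y-t[3]).round(3) if len(t)>3 else "","pos",s["ee_pos"].round(4),"z",M[:,2].round(3),"F",s["contact_force"].round(1),"w",round(s["grip_width"],3),"q",s["q"].round(2),"t",s["time_s"])
E
python3 go.py .601 -.102 .16 18
```

```text
shift [-51.98 -15.92   6.25] yaw 47.98 turn 0.523 pos [0.3214 0.3642 0.2228] z [ 0.     0.001 -1.   ] F [0.6 0.1 0.6] w 0.055 q [-1.05 -0.03  0.14  1.85  0.    1.32 -0.07] t 2.3167
```

jog_arm:
  moves:
    - [-3.3,-1.0,0,0.04,-0.25]
    - [-6.5,-2.0,0,0.08,-0.25]
    - [-9.8,-3.0,0,0.12,-0.25]
    - [-13,-4,0,0.16,-0.25]
    - [-16.3,-5,0,0.2,-0.25]
    - [-19.5,-6,0,0.24,-0.25]
    - [-22.8,-7,0,0.28,-0.25]
    - [-26,-8,0,0.32,-0.25]

```text
time_s: 2.98
ee_pos: [0.4618, 0.1311, 0.223]
tcp_rot: [0.502, 0.865, 0.001, 0.0]
contact_force: [1.7, 0.7, -0.0]
grip_width: 0.0542
grip_force: 0.0
```

```bash
python3 go.py .601 -.102 .16 18
```

```text
shift [-27.14   0.54   6.29] yaw 29.68 turn 0.204 pos [0.4618 0.1311 0.223 ] z [ 0.001  0.001 -1.   ] F [ 1.7  0.7 -0. ] w 0.054 q [-0.78 -0.06  0.43  1.87  0.03  1.32  0.16] t 2.9833
```

jog_arm:
  moves:
    - [-4,0.1,0.5,0.04,-0.25]
    - [-8,0.2,1.2,0.08,-0.25]
    - [-12,0.3,2,0.12,-0.25]
    - [-16,0.4,3,0.16,-0.25]
    - [-20,0.5,4,0.2,-0.25]
    - [-24,0.5,5,0.2,-0.25]
    - [-27,0.5,6,0.2,-0.25]
    - [-27,0.5,6,0.2,-0.25]

```text
time_s: 3.65
ee_pos: [0.5996, -0.107, 0.1605]
tcp_rot: [0.589, 0.808, -0.003, 0.001]
contact_force: [-0.8, -0.3, 0.6]
grip_width: 0.0538
grip_force: 0.0
```

```bash
python3 go.py .601 -.102 .11 18
python3 - <<'E'
from h import *
A=camera("side");save(A,"s2.png");cv2.imwrite("pics/s2c.png",cv2.resize(A["image"][150:330,230:430],None,fx=3,fy=3)[:,:,::-1])
E
```

```text
shift [0.46 0.3  5.04] yaw 17.85 turn -0.003 pos [ 0.5996 -0.107   0.1605] z [-0.002 -0.006 -1.   ] F [-0.8 -0.3  0.6] w 0.054 q [-0.43  0.32  0.68  1.66 -0.2   1.24  0.6 ] t 3.65
```

View pics/s2c.png

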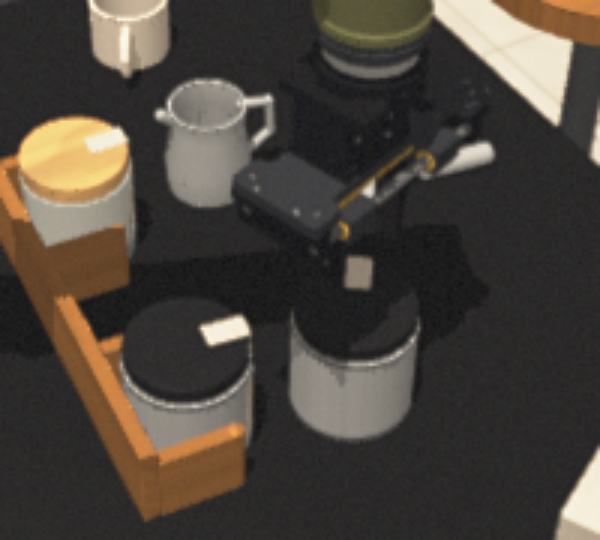

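The gripper hangs over the canister, with the fingers open 54 mm and the strip still visible beneath. Lowering onto the lid.

jog_arm:
  moves:
    - [0.4,0.3,1,0,-0.25]
    - [0.4,0.3,2,0,-0.25]
    - [0.4,0.3,3,0,-0.25]
    - [0.4,0.3,4,0,-0.25]
    - [0.4,0.3,4.6,0,-0.25]
    - [0.4,0.3,5,0,-0.25]
    - [0.4,0.3,5.2,0,-0.25]
    - [0.4,0.3,5.3,0,-0.25]

```text
time_s: 4.37
ee_pos: [0.6011, -0.0943, 0.1094]
tcp_rot: [0.585, 0.811, -0.0, -0.0]
contact_force: [0.4, 0.3, 0.3]
grip_width: 0.0544
grip_force: 0.0
```

```bash
python3 go.py .601 -.102 .105 18
```

```text
shift [-0.73 -0.25  0.44] yaw 18.34 turn 0.006 pos [ 0.6011 -0.0943  0.1094] z [-0.  0. -1.] F [0.4 0.3 0.3] w 0.054 q [-0.43  0.36  0.66  1.72 -0.24  1.15  0.62] t 4.3667
```

jog_arm:
  moves:
    - [-0.4,-0.1,0,0,-0.25]
    - [-0.7,-0.25,0,0,-0.25]
    - [-0.7,-0.25,0.1,0,-0.25]
    - [-0.7,-0.25,0.2,0,-0.25]
    - [-0.7,-0.25,0.3,0,-0.25]
    - [-0.7,-0.25,0.4,0,-0.25]
    - [-0.7,-0.25,0.5,0,-0.25]
    - [-0.7,-0.25,0.5,0,-0.25]

```text
time_s: 5.03
ee_pos: [0.6011, -0.1017, 0.1055]
tcp_rot: [0.585, 0.811, 0.0, -0.0]
contact_force: [-0.3, 0.4, 5.9]
grip_width: 0.0545
grip_force: 2.9
```

```bash
python3 go.py .601 -.102 .105 18
```

```text
shift [-0.03 -0.02  0.05] yaw 18.34 turn 0.006 pos [ 0.6011 -0.1017  0.1055] z [ 0.     0.001 -1.   ] F [-0.3  0.4  5.9] w 0.054 q [-0.41  0.37  0.66  1.72 -0.24  1.14  0.64] t 5.0333
```

jog_arm:
  moves:
    - [0,0,0.05,0,-0.25]
    - [0,0,0.1,0,-0.25]
    - [0,0,0.1,0,-0.25]
    - [0,0,0.1,0.02,-0.25]
    - [0,0,0.1,0.06,-0.25]
    - [0,0,0.1,0.1,-0.25]
    - [0,0,0.1,0.15,-0.25]
    - [0,0,0.1,0.2,-0.25]

```text
time_s: 5.7
ee_pos: [0.6025, -0.1034, 0.1056]
tcp_rot: [0.664, 0.747, 0.001, 0.002]
contact_force: [-0.1, -2.5, 7.4]
grip_width: 0.0542
grip_force: 3.6
```

```bash
python3 go.py .601 -.102 .105 18; python3 -c "
from plant import state;print(state()['moment'],state()['contact_force'])"
```

```text
shift [ 0.16 -0.13  0.05] yaw 6.72 turn -0.197 pos [ 0.6025 -0.1034  0.1056] z [ 0.004 -0.002 -1.   ] F [-0.1 -2.5  7.4] w 0.054 q [-0.44  0.38  0.7   1.72 -0.26  1.14  0.45] t 5.7
[-0.66347229  0.21092877  0.13874038] [-0.07867606 -2.47958888  7.38688028]
```

jog_arm:
  moves:
    - [0,0,0.1,0.05,-0.25]
    - [0,0,0.2,0.1,-0.25]
    - [0,0,0.3,0.15,-0.25]
    - [0,0,0.3,0.2,-0.25]
    - [0,0,0.3,0.25,-0.25]
    - [0,0,0.3,0.3,-0.25]
    - [0,0,0.3,0.35,-0.25]
    - [0,0,0.3,0.38,-0.25]

```text
time_s: 6.37
ee_pos: [0.6041, -0.1056, 0.1055]
tcp_rot: [0.794, 0.608, 0.002, 0.004]
contact_force: [-1.2, -5.8, 19.8]
grip_width: 0.0545
grip_force: 9.9
```

```bash
python3 go.py .601 -.102 .105 18
python3 - <<'E'
from h import *
print(state()["moment"])
A=camera("side");B=camera("top");a=A["image"][170:320,270:410];b=B["image"][200:320,280:400]
cv2.imwrite("pics/p3.png",np.hstack([cv2.resize(a,(400,430)),cv2.resize(b,(400,430))])[:,:,::-1])
for n in("tin_center","tin_label"):
    for c in(A,B):
        for d in tip_of(n,c)[:1]:print(n,d["confidence"],onz(c,d["at"],.052 if n=="tin_center" else .046))
E
```

```text
shift [ 0.27 -0.4   0.05] yaw -15.09 turn -0.578 pos [ 0.6041 -0.1056  0.1055] z [ 0.008 -0.004 -1.   ] F [-1.2 -5.8 19.8] w 0.055 q [-0.49  0.39  0.77  1.72 -0.3   1.14  0.1 ] t 6.3667
[-1.01885656  0.90226662  0.21535528]
tin_center 0.75 [ 0.60586278 -0.10462369  0.052     ]
tin_label 0.47 [0.44095657 0.34024175 0.046     ]
tin_label 0.51 [ 0.63154239 -0.06078607  0.046     ]
```

View pics/p3.png

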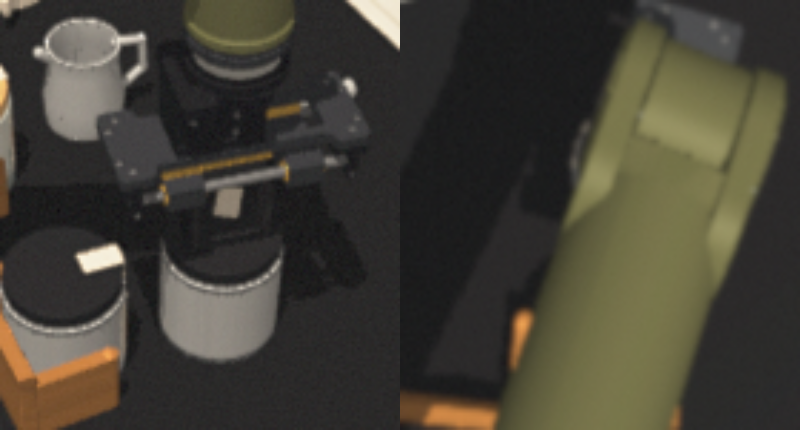

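The strip between the fingers has turned with the gripper, so the lid isn't slipping noticeably. I'll finish the turn, then measure the strip.

jog_arm:
  moves:
    - [0,0,0,0.05,-0.25]
    - [0,0,0,0.1,-0.25]
    - [0,0,0,0.15,-0.25]
    - [0,0,0,0.2,-0.25]
    - [0,0,0,0.25,-0.25]
    - [0,0,0,0.3,-0.25]
    - [0,0,0,0.36,-0.25]
    - [0,0,0,0.36,-0.25]

```text
time_s: 7.33
ee_pos: [0.6037, -0.1053, 0.1055]
tcp_rot: [0.89, 0.456, 0.002, 0.003]
contact_force: [-1.4, -3.7, 21.3]
grip_width: 0.0544
grip_force: 10.6
```

```bash
cat >> h.py <<'E'
def stripdir(c,ctr):
    "PCA of the white strip's outline on the lid plane, away from the axis"
    p0=proj(c,[[ctr[0],ctr[1],.105]])[0];rr,cc=np.mgrid[0:480,0:640];g=c["image"].min(2)
    m=((np.hypot(rr-p0[0],cc-p0[1])<26)&(g>120)).astype(np.uint8)
    n,l,st,_=cv2.connectedComponentsWithStats(m);out=[]
    for i in range(1,n):
        if st[i,4]<15:continue
        P=np.array([onz(c,a,.105)[:2] for a in np.argwhere(l==i)])
        q,s,v=np.linalg.svd(P-P.mean(0));d=P.mean(0)-ctr
        e=v[0]*np.sign(v[0]@d)
        out.append((st[i,4],P.mean(0).round(4),"axis",np.degrees(np.arctan2(e[1],e[0])).round(1),"radial",np.degrees(np.arctan2(d[1],d[0])).round(1),"r",np.hypot(*d).round(3),"sd",(s[:2]/np.sqrt(len(P))).round(4)))
    return out
E
python3 go.py .601 -.102 .105 18
python3 - <<'E'
from h import *
A=camera("side")
for o in stripdir(A,np.array([.604,-.105])):print(o)
print("ref caddy")
for o in stripdir(A,np.array([.4745,-.074])):print(o)
a=A["image"][170:320,270:410];cv2.imwrite("pics/p4.png",cv2.resize(a,(700,750))[100:560,:,::-1])
E
```

```text
shift [ 0.11 -0.41  0.05] yaw -35.75 turn -0.938 pos [ 0.6037 -0.1053  0.1055] z [ 0.007 -0.003 -1.   ] F [-1.4 -3.7 21.3] w 0.054 q [-0.54  0.41  0.84  1.72 -0.33  1.15 -0.23] t 7.3333
(np.int32(50), array([ 0.6392, -0.0578]), 'axis', np.float64(-35.0), 'radial', np.float64(53.3), 'r', np.float64(0.059), 'sd', array([0.0199, 0.0016]))
(np.int32(183), array([ 0.5642, -0.1502]), 'axis', np.float64(139.4), 'radial', np.float64(-131.4), 'r', np.float64(0.06), 'sd', array([0.0222, 0.0112]))
ref caddy
(np.int32(109), array([ 0.506 , -0.0808]), 'axis', np.float64(-8.6), 'radial', np.float64(-12.2), 'r', np.float64(0.032), 'sd', array([0.0096, 0.0061]))
(np.int32(68), array([ 0.4491, -0.1212]), 'axis', np.float64(-32.7), 'radial', np.float64(-118.2), 'r', np.float64(0.054), 'sd', array([0.0269, 0.0083]))
(np.int32(30), array([ 0.4309, -0.1253]), 'axis', np.float64(-49.2), 'radial', np.float64(-130.4), 'r', np.float64(0.067), 'sd', array([0.016 , 0.0027]))
```

View pics/p4.png

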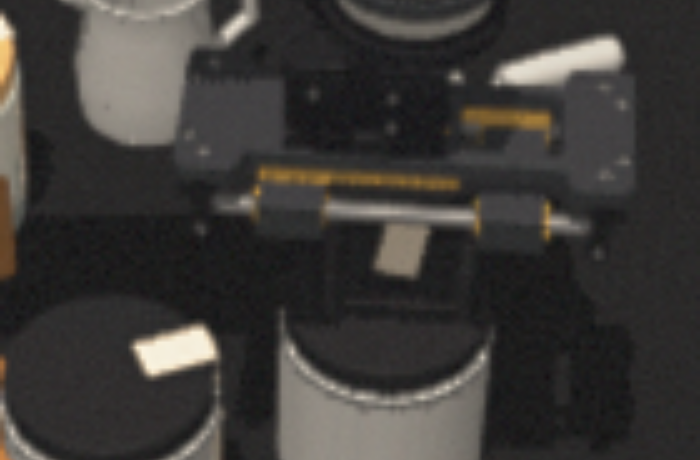

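Run:
```python
from h import *
A=camera("side")
for n,cs in(("tin",[(385,225),(430,225),(415,277),(375,268)]),("s",[(0,0)])):
    for u,v in cs: print(n,onz(A,(170+(v+100)/5,270+u/5),.105)[:2].round(4))
S=cv2.imread("pics/s2.png")[:,:,::-1];A2=dict(A);A2["image"]=S
A3=A
def f(c,thr,ctr):
    p0=proj(c,[[ctr[0],ctr[1],.105]])[0];rr,cc=np.mgrid[0:480,0:640];g=c["image"].min(2)
    m=((abs(rr-p0[0])<22)&(abs(cc-p0[1])<16)&(g>thr)).astype(np.uint8);n,l,st,ce=cv2.connectedComponentsWithStats(m)
    for i in range(1,n):
        if 30<st[i,4]<150:
            b=cv2.boxPoints(cv2.minAreaRect(cv2.findNonZero((l==i).astype(np.uint8))))
            cn=max(cv2.findContours((l==i).astype(np.uint8),0,2)[0],key=len)
            W=np.array([onz(c,a,.105)[:2] for a in np.argwhere(l==i)])
            r=cv2.minAreaRect((W*1000).astype(np.float32));print(st[i],ce[i].round(1),"world rect ctr",np.round(r[0],1),"size",np.round(r[1],1),"ang",round(r[2],1))
for c,ct in((A2,(.601,-.102)),(A3,(.604,-.105)),(A3,(.4745,-.074))):
    for t in (70,90):print(ct,t);f(c,t,ct)
```

```text
tin [ 0.628  -0.0629]
tin [ 0.6459 -0.0733]
tin [ 0.6216 -0.0978]
tin [ 0.6091 -0.0839]
s [0.5479 0.1692]
(0.601, -0.102) 70
[345 235   9  11  86] [349.1 240.5] world rect ctr [623. -79.] size [32.3 18.2] ang 56.8
[331 264  32   8 103] [345.2 269.4] world rect ctr [ 572.5 -147.4] size [20.4 67.5] ang 58.4
(0.601, -0.102) 90
[345 236   9  10  79] [349.2 240.5] world rect ctr [622.4 -80.1] size [29.6 18.2] ang 56.8
[343 267  20   5  48] [354.8 270. ] world rect ctr [ 581.7 -157. ] size [11.6 41.8] ang 59.7
(0.604, -0.105) 70
(0.604, -0.105) 90
(0.4745, -0.074) 70
[296 255  11  11  83] [301.7 260.1] world rect ctr [500.5 -79.8] size [25.3 24.5] ang 77.3
[275 278  32   7  83] [289.7 282.6] world rect ctr [ 449.4 -119.1] size [16.6 66.1] ang 59.7
(0.4745, -0.074) 90
[296 256  11  10  76] [301.8 260.2] world rect ctr [500.8 -79.7] size [21.9 24.4] ang 84.1
[275 279  32   6  71] [289.  282.8] world rect ctr [ 448.8 -120.3] size [13.8 66. ] ang 59.7
```

The visible patch is still where the strip was before (about col 350, row 240), so the fingers probably slipped on the lid. I'll lift clear and measure again.

jog_arm:
  moves:
    - [0,0,-2,0,-0.25]
    - [0,0,-4,0,-0.25]
    - [0,0,-6,0,-0.25]
    - [0,0,-8,0,-0.25]
    - [-2,0,-8,0,-0.25]
    - [-5,0,-8,0,-0.25]
    - [-8,0,-8,0,-0.25]
    - [-8,0,-8,0,-0.25]

```text
time_s: 8.1
ee_pos: [0.55, -0.1742, 0.1808]
tcp_rot: [0.891, 0.454, -0.001, 0.001]
contact_force: [-0.1, -2.0, 0.2]
grip_width: 0.0543
grip_force: 0.0
```

```bash
python3 go.py .601 -.102 .105 18
python3 - <<'E'
from h import *
A=camera("side");B=camera("top")
a=A["image"][170:320,270:410];b=B["image"][200:320,280:400]
cv2.imwrite("pics/p5.png",np.hstack([cv2.resize(a,(400,430)),cv2.resize(b,(400,430))])[:,:,::-1])
E
```

```text
shift [ 8.86 -0.13  7.55] yaw -36.04 turn -0.943 pos [ 0.55   -0.1742  0.1808] z [-0.001 -0.002 -1.   ] F [-0.1 -2.   0.2] w 0.054 q [-0.53  0.26  0.92  1.72 -0.22  1.27 -0.18] t 8.1
```

View pics/p5.png

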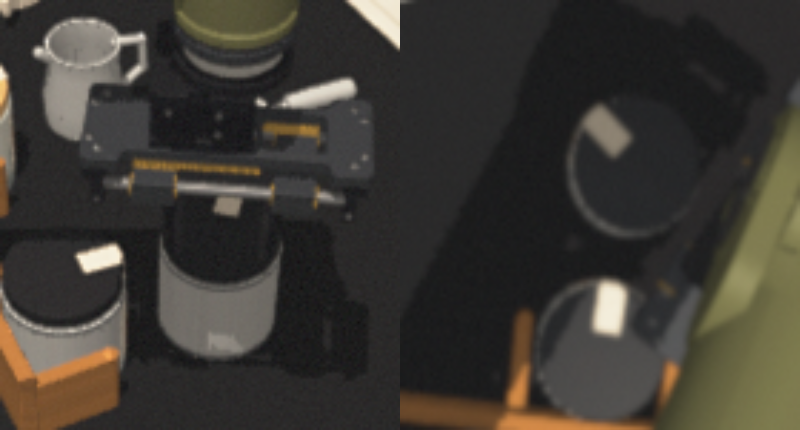

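Top view: strip direction is now about 42°, so the lid turned only ~8° and mostly slipped. A wider finger stance (larger radius) and a firmer press should turn it.

```bash
python3 go.py .602 -.103 .12 12
```

```text
shift [8.16 0.12 6.06] yaw -35.73 turn -0.833 pos [ 0.5534 -0.1686  0.1805] z [ 0.     0.001 -1.   ] F [-0.   0.3 -0.4] w 0.055 q [-0.53  0.27  0.92  1.72 -0.22  1.27 -0.19] t 8.2
```

jog_arm:
  moves:
    - [2,0,0,-0.1,-0.7]
    - [4,0,0,-0.2,-0.7]
    - [6,0,0,-0.3,-0.7]
    - [8,0,0,-0.42,-0.7]
    - [8.7,-0.1,1,-0.54,-0.7]
    - [8.7,-0.1,3,-0.66,-0.7]
    - [8.7,-0.1,5,-0.78,-0.7]
    - [8.7,-0.1,5.5,-0.84,-0.7]

```text
time_s: 8.87
ee_pos: [0.6026, -0.0932, 0.1216]
tcp_rot: [0.622, 0.783, -0.001, -0.002]
contact_force: [-0.5, -0.8, -0.3]
grip_width: 0.0739
grip_force: 0.0
```

```bash
python3 go.py .602 -.103 .105 12
```

```text
shift [-0.94 -0.28  1.66] yaw 13.08 turn 0.019 pos [ 0.6026 -0.0932  0.1216] z [-0.005  0.001 -1.   ] F [-0.5 -0.8 -0.3] w 0.074 q [-0.46  0.36  0.7   1.7  -0.25  1.18  0.54] t 8.8667
```

jog_arm:
  moves:
    - [-0.5,-0.2,0,0,-0.7]
    - [-0.85,-0.25,0.4,0,-0.7]
    - [-0.85,-0.25,0.8,0,-0.7]
    - [-0.85,-0.25,1.2,0,-0.7]
    - [-0.85,-0.25,1.5,0,-0.7]
    - [-0.85,-0.25,1.7,0,-0.7]
    - [-0.85,-0.25,1.9,0,-0.7]
    - [-0.85,-0.25,1.9,0,-0.7]

```text
time_s: 9.53
ee_pos: [0.6035, -0.1041, 0.1062]
tcp_rot: [0.625, 0.78, -0.0, -0.0]
contact_force: [-0.1, 0.6, 0.0]
grip_width: 0.0737
grip_force: 0.0
```

```bash
python3 go.py .602 -.103 .105 12
```

```text
shift [ 0.14 -0.13  0.12] yaw 12.61 turn 0.011 pos [ 0.6035 -0.1041  0.1062] z [-0.  0. -1.] F [-0.1  0.6  0. ] w 0.074 q [-0.44  0.38  0.7   1.71 -0.27  1.15  0.56] t 9.5333
```

jog_arm:
  moves:
    - [0.1,-0.1,0.1,0,-0.7]
    - [0.1,-0.1,0.4,0,-0.7]
    - [0.1,-0.1,0.7,0,-0.7]
    - [0.1,-0.1,0.8,0.03,-0.7]
    - [0.1,-0.1,0.8,0.08,-0.7]
    - [0.1,-0.1,0.8,0.13,-0.7]
    - [0.1,-0.1,0.8,0.19,-0.7]
    - [0.1,-0.1,0.8,0.25,-0.7]

```text
time_s: 10.2
ee_pos: [0.6069, -0.1086, 0.1057]
tcp_rot: [0.719, 0.695, 0.002, 0.006]
contact_force: [-0.2, -6.1, 26.5]
grip_width: 0.0742
grip_force: 13.3
```

```bash
python3 go.py .602 -.103 .105 12;python3 -c "
from h import *
print(state()['moment'])
A=camera('side');cv2.imwrite('pics/p6.png',cv2.resize(A['image'][170:320,270:410],(560,600))[:,:,::-1])"
```

```text
shift [ 0.55 -0.51  0.06] yaw -1.95 turn -0.243 pos [ 0.6069 -0.1086  0.1057] z [ 0.011 -0.005 -1.   ] F [-0.2 -6.1 26.5] w 0.074 q [-0.48  0.39  0.75  1.71 -0.29  1.14  0.33] t 10.2
[-1.35872664  1.29272497  0.22442573]
```

jog_arm:
  moves:
    - [0,0,0.1,0.08,-0.7]
    - [0,0,0.2,0.16,-0.7]
    - [0,0,0.2,0.24,-0.7]
    - [0,0,0.2,0.32,-0.7]
    - [0,0,0.2,0.4,-0.7]
    - [0,0,0.2,0.48,-0.7]
    - [0,0,0.2,0.54,-0.7]
    - [0,0,0.2,0.6,-0.7]

```text
time_s: 10.92
ee_pos: [0.607, -0.1098, 0.1056]
tcp_rot: [0.893, 0.451, 0.004, 0.005]
contact_force: [-4.5, -6.8, 37.1]
grip_width: 0.0741
grip_force: 18.9
```

```bash
python3 go.py .602 -.103 .105 12;python3 - <<'E'
from h import *
print(state()['moment'])
A=camera('side')
for k,ct in(("tin",(.605,-.106)),):
    ps=proj(A,[[ct[0]+.032*np.cos(a),ct[1]+.032*np.sin(a),.105] for a in np.radians(range(-30,70,8))])
    for a,p in zip(range(-30,70,8),ps):
        r,c=int(round(p[0])),int(round(p[1]));print(a,(r,c),A["image"][r-1:r+2,c-1:c+2].mean((0,1)).round())
E
```

```text
shift [ 0.25 -0.81  0.05] yaw -36.4 turn -0.845 pos [ 0.607  -0.1098  0.1056] z [ 0.012 -0.005 -1.   ] F [-4.5 -6.8 37.1] w 0.074 q [-0.56  0.43  0.87  1.72 -0.36  1.15 -0.22] t 10.9167
[-0.82501508  2.33648204  0.38169406]
-30 (250, 363) [34. 32. 32.]
-22 (249, 363) [31. 30. 30.]
-14 (247, 362) [31. 30. 30.]
-6 (246, 361) [30. 30. 31.]
2 (245, 360) [31. 31. 32.]
10 (244, 359) [31. 31. 31.]
18 (243, 358) [30. 31. 30.]
26 (242, 356) [36. 36. 35.]
34 (241, 354) [116. 106.  93.]
42 (241, 352) [142. 129. 114.]
50 (240, 351) [142. 130. 114.]
58 (240, 349) [142. 130. 113.]
66 (240, 347) [121. 110.  96.]
```

Still slipping: the strip is still near 45°, and fingertip friction on the lid is no better than on the counter. Change of plan: push the side with the flat of the shut fingers in a glancing direction, so friction rolls the canister clockwise while it travels toward the bay. Then cradle it home with two fingers. First lift off, close, and step aside.

jog_arm:
  moves:
    - [0,0,-2,0,-0.7]
    - [0,0,-4,0,-0.7]
    - [-2,0,-5,0,0]
    - [-5,0,-6,0,1]
    - [-8,0,-6,-0.1,1]
    - [-10,0,-6,-0.2,1]
    - [-10,0,-6,-0.3,1]
    - [-10,0,-6,-0.37,1]

```text
time_s: 11.63
ee_pos: [0.5426, -0.1861, 0.1571]
tcp_rot: [0.792, 0.61, 0.001, 0.0]
contact_force: [-0.1, 1.1, -0.7]
grip_width: 0.0418
grip_force: 0.0
```

```bash
cat >> h.py <<'E'
def tin(c,guess):
    "tin centre from the silhouette in the top picture (lid rim circle at z~.1) and label angle from the strip"
    l=silhouettes("tin_center",c);pts=[]
    for d in l[:2]:
        (u,v),r=cv2.minEnclosingCircle(cv2.findNonZero(d["mask"].astype(np.uint8)));pts.append((round(d["confidence"],2),onz(c,(v,u),.1)[:2].round(4),round(r,1)))
    for d in tip_of("tin_center",c)[:2]:pts.append(("tip",round(d["confidence"],2),onz(c,d["at"],.052)[:2].round(4)))
    p0=proj(c,[[guess[0],guess[1],.105]])[0];rr,cc=np.mgrid[0:480,0:640];g=c["image"].min(2)
    m=((np.hypot(rr-p0[0],cc-p0[1])<20)&(g>85)).astype(np.uint8);n,lab,st,_=cv2.connectedComponentsWithStats(m)
    for i in range(1,n):
        if 30<st[i,4]<250:
            W=np.array([onz(c,a,.105)[:2] for a in np.argwhere(lab==i)])*1000
            r=cv2.minAreaRect(W.astype(np.float32));e=np.linalg.svd(W-W.mean(0))[2][0]
            pts.append(("strip n",int(st[i,4]),W.mean(0).round(1),"rect",np.round(r[1],1),round(r[2],1),"pca",np.degrees(np.arctan2(e[1],e[0])).round(1)))
    return pts
E
python3 go.py .590 -.188 .045 -15;python3 - <<'E'
from h import *
B=camera("top");save(B,"t7.png")
for p in tin(B,(.603,-.104)):print(p)
print("caddy ref");
for p in tin(B,(.4745,-.0745))[-2:]:print(p)
E
```

```text
shift [ 1.02  4.62 11.22] yaw -14.83 turn 0.003 pos [ 0.5426 -0.1861  0.1571] z [ 0.001  0.001 -1.   ] F [-0.1  1.1 -0.7] w 0.042 q [-0.47  0.27  0.89  1.76 -0.22  1.22  0.21] t 11.6333
(0.73, array([ 0.6034, -0.0932]), 19.9)
('tip', 0.85, array([ 0.6021, -0.0929]))
('strip n', 78, array([628., -78.]), 'rect', array([25.4, 18.1]), 37.4, 'pca', np.float64(-146.3))
caddy ref
('tip', 0.85, array([ 0.6021, -0.0929]))
('strip n', 141, array([502.4, -81.9]), 'rect', array([22.8, 36.7]), 81.2, 'pca', np.float64(168.5))
```

jog_arm:
  moves:
    - [0,2,0,0,1]
    - [0,4,2,0,1]
    - [0,5,4,0,1]
    - [0,5,6,0,1]
    - [0,5,7,0,1]
    - [0,5,8,0,1]
    - [0,5,8,0,1]
    - [0,5,8,0,1]

```text
time_s: 12.55
ee_pos: [0.5917, -0.1972, 0.0768]
tcp_rot: [0.793, 0.609, -0.0, -0.0]
contact_force: [0.3, -0.3, 0.1]
grip_width: 0.0004
grip_force: 0.0
```

```bash
python3 go.py .590 -.178 .045 -15
```

```text
shift [ 1.81 -0.66  3.18] yaw -14.92 turn 0.001 pos [ 0.5917 -0.1972  0.0768] z [-0.  0. -1.] F [ 0.3 -0.3  0.1] w 0.0 q [-0.36  0.48  0.82  1.71 -0.38  1.12  0.31] t 12.55
```

jog_arm:
  moves:
    - [0,-0.3,1,0,1]
    - [0,-0.6,2,0,1]
    - [0,-0.6,3,0,1]
    - [0,-0.6,3.1,0,1]
    - [1,-0.6,3.1,0,1]
    - [2,-0.6,3.1,0,1]
    - [2.5,-0.6,3.1,0,1]
    - [3,-0.6,3.1,0,1]

```text
time_s: 13.22
ee_pos: [0.5948, -0.1649, 0.0459]
tcp_rot: [0.792, 0.61, 0.001, 0.0]
contact_force: [1.0, -0.8, 0.2]
grip_width: 0.0005
grip_force: 0.0
```

```bash
python3 go.py .6 -.1 .045 -15
```

```text
shift [ 6.41 -1.15  0.09] yaw -14.78 turn 0.004 pos [ 0.5948 -0.1649  0.0459] z [ 0.001  0.    -1.   ] F [ 1.  -0.8  0.2] w 0.001 q [-0.4   0.5   0.79  1.75 -0.4   1.06  0.28] t 13.2167
```

jog_arm:
  moves:
    - [0.9,0,0,0,1]
    - [1.8,-0.4,0,0,1]
    - [2.7,-1,0,0,1]
    - [3.6,-1.6,0,0,1]
    - [4.5,-2.2,0,0,1]
    - [5.4,-2.8,0,0,1]
    - [6.3,-3.4,0,0,1]
    - [6.3,-3.4,0,0,1]

```text
time_s: 13.88
ee_pos: [0.5764, -0.0933, 0.0452]
tcp_rot: [0.792, 0.611, 0.0, -0.001]
contact_force: [0.0, 0.2, -0.9]
grip_width: 0.0004
grip_force: 0.0
```

```bash
python3 go.py .6 -.1 .045 -15;python3 - <<'E'
from h import *
B=camera("top");save(B,"t8.png")
for p in tin(B,(.605,-.05)):print(p)
A=camera("side");
for d in tip_of("tin_center",A)[:1]:print("side",d["confidence"],onz(A,d["at"],.052))
E
```

```text
shift [-0.05  2.45  0.02] yaw -14.71 turn 0.005 pos [ 0.5764 -0.0933  0.0452] z [-0.001  0.003 -1.   ] F [ 0.   0.2 -0.9] w 0.0 q [-0.55  0.43  0.8   1.83 -0.36  1.03  0.15] t 13.8833
(0.71, array([ 0.6047, -0.0358]), 19.2)
(0.49, array([0.6332, 0.1691]), 21.0)
('strip n', 90, array([635.2, -32. ]), 'rect', array([29.4, 18.5]), 10.1, 'pca', np.float64(-173.9))
('strip n', 50, array([565.6, -56.4]), 'rect', array([16.3, 19.6]), 64.1, 'pca', np.float64(-61.7))
side 0.86 [ 0.60457641 -0.04392355  0.052     ]
```

Friction on the steel side is much better: the label moved from 36° to about 9° in this one push. I'll reset the contact on the finger face and continue with less rolling.

jog_arm:
  moves:
    - [-1,0,0,0,1]
    - [-1,1.2,0,0,1]
    - [-0.5,1.9,0,0,1]
    - [0.3,1.9,0,0,1]
    - [1.1,1.6,0,0,1]
    - [2,1.3,0,0,1]
    - [3,1,0,0,1]
    - [4,0.7,0,0,1]

```text
time_s: 14.8
ee_pos: [0.5936, -0.0587, 0.0454]
tcp_rot: [0.793, 0.61, -0.0, -0.0]
contact_force: [-0.6, -1.3, -1.2]
grip_width: 0.0003
grip_force: 0.6
```

```bash
python3 go.py .6 -.1 .045 -15;python3 - <<'E'
from h import *
B=camera("top");save(B,"t9.png")
for p in tin(B,(.609,-.003)):print(p)
A=camera("side");
for d in tip_of("tin_center",A)[:1]:print("side",d["confidence"],onz(A,d["at"],.052))
E
```

```text
shift [-3.83  1.68  0.04] yaw -14.86 turn 0.002 pos [ 0.5936 -0.0587  0.0454] z [-0.001  0.    -1.   ] F [-0.6 -1.3 -1.2] w 0.0 q [-0.59  0.45  0.79  1.8  -0.37  1.04  0.08] t 14.8
(0.84, array([0.6117, 0.0018]), 19.6)
('strip n', 96, array([ 6.421e+02, -4.000e-01]), 'rect', array([29.4, 17.1]), 0.8, 'pca', np.float64(174.5))
('strip n', 61, array([582.6,  -8. ]), 'rect', array([16.4, 24. ]), 64.2, 'pca', np.float64(146.2))
side 0.77 [0.60733471 0.00632996 0.052     ]
```

jog_arm:
  moves:
    - [0.5,-0.1,0,0,1]
    - [1,-0.2,0,0,1]
    - [1.5,-0.3,0,0,1]
    - [2,-0.4,0,0,1]
    - [2.4,-0.5,0,0,1]
    - [2.4,-0.5,0,0,1]
    - [0,-0.5,0,0,1]
    - [-3,-0.5,0,0,1]

```text
time_s: 15.72
ee_pos: [0.5825, -0.0843, 0.0452]
tcp_rot: [0.791, 0.612, 0.001, -0.001]
contact_force: [-0.2, -0.9, 0.2]
grip_width: 0.0007
grip_force: 0.0
```

```bash
python3 go.py .6 -.1 .045 -15;python3 - <<'E'
from h import *
B=camera("top");save(B,"t10.png")
for p in tin(B,(.612,.03)):print(p)
A=camera("side");
for d in tip_of("tin_center",A)[:1]:print("side",d["confidence"],onz(A,d["at"],.052))
b=B["image"][205:325,230:370];cv2.imwrite("pics/p10.png",cv2.resize(b,(700,600),interpolation=cv2.INTER_CUBIC)[:,:,::-1])
E
```

```text
shift [-1.09  2.08  0.02] yaw -14.51 turn 0.009 pos [ 0.5825 -0.0843  0.0452] z [ 0.     0.002 -1.   ] F [-0.2 -0.9  0.2] w 0.001 q [-0.56  0.44  0.8   1.82 -0.36  1.03  0.13] t 15.7167
(0.98, array([0.6126, 0.0196]), 20.0)
('tip', 0.79, array([0.6191, 0.0306]))
('strip n', 98, array([645.8,  23.4]), 'rect', array([29.4, 22. ]), 0.7, 'pca', np.float64(-170.4))
side 0.45 [ 0.69255867 -0.35523205  0.052     ]
```

View pics/p10.png

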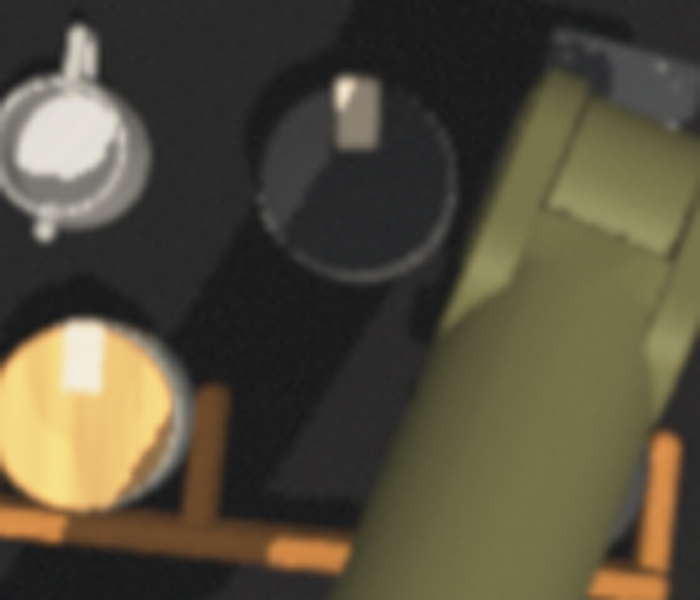

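The canister now stands at about (0.613, 0.021). Its strip in the picture (from (360, 150) to (356, 75)) is about +3°, so ~8° of clockwise turn is still needed. I'll go round to the front, roll it those last degrees while pushing toward the bay, then cradle it in.

jog_arm:
  moves:
    - [0,0,-4,0,1]
    - [0,0,-8,0,1]
    - [2,2,-10,-0.12,1]
    - [5,5,-10,-0.24,1]
    - [8,8,-10,-0.36,1]
    - [11,9.3,-10,-0.48,1]
    - [11,9.3,-10,-0.6,1]
    - [11,9.3,-10,-0.72,1]

```text
time_s: 16.63
ee_pos: [0.701, 0.0002, 0.1441]
tcp_rot: [0.522, 0.853, 0.0, -0.001]
contact_force: [-0.1, -0.1, -0.5]
grip_width: 0.0006
grip_force: 0.0
```

jog_arm:
  moves:
    - [0,0,0,-0.12,1]
    - [0,0,0,-0.24,1]
    - [0,0,0,-0.36,1]
    - [0,0,0,-0.48,1]
    - [0,0,0,-0.6,1]
    - [0,0,0,-0.72,1]
    - [0,0,0,-0.84,1]
    - [0,0,0,-0.84,1]

```text
time_s: 17.3
ee_pos: [0.6999, -0.0036, 0.1453]
tcp_rot: [0.132, 0.991, 0.001, -0.0]
contact_force: [0.1, -0.4, -0.2]
grip_width: 0.0008
grip_force: 0.0
```

```bash
python3 go.py .689 .0045 .055 74.7;python3 - <<'E'
from h import *
B=camera("top");save(B,"t11.png")
for p in tin(B,(.612,.025)):print(p)
A=camera("side");
for d in tip_of("tin_center",A)[:1]:print("side",d["confidence"],onz(A,d["at"],.052))
E
```

```text
shift [1.26 0.48 9.03] yaw 74.78 turn 0.001 pos [ 0.6999 -0.0036  0.1453] z [-0.     0.001 -1.   ] F [ 0.1 -0.4 -0.2] w 0.001 q [-0.38  0.5   0.48  1.42 -0.23  1.28  1.43] t 17.3
side 0.57 [0.61394142 0.02304844 0.052     ]
```

jog_arm:
  moves:
    - [0,0.5,3,0,1]
    - [0,0.5,6,0,1]
    - [0,0.5,8,0,1]
    - [0,0.5,9,0,1]
    - [0.8,0.5,9,0,1]
    - [1.6,0.5,9,0,1]
    - [2.2,0.5,9,0,1]
    - [2.4,0.5,9,0,1]

```text
time_s: 18.22
ee_pos: [0.678, 0.0063, 0.0576]
tcp_rot: [0.135, 0.991, 0.001, 0.001]
contact_force: [-0.4, 0.4, 0.8]
grip_width: 0.0003
grip_force: 0.0
```

```bash
python3 go.py .689 .0045 .055 74.7
```

```text
shift [-1.11  0.12  0.27] yaw 74.5 turn -0.004 pos [0.678  0.0063 0.0576] z [ 0.002  0.001 -1.   ] F [-0.4  0.4  0.8] w 0.0 q [-0.39  0.53  0.46  1.57 -0.26  1.1   1.43] t 18.2167
```

jog_arm:
  moves:
    - [0.8,0,0,0,1]
    - [1.5,-0.1,0,0,1]
    - [2.3,-0.2,0,0,1]
    - [3.1,-0.35,0,0,1]
    - [3.9,-0.5,0,0,1]
    - [4.7,-0.6,0,0,1]
    - [5.5,-0.75,0,0,1]
    - [5.5,-0.75,0,0,1]

```text
time_s: 18.88
ee_pos: [0.6207, 0.0135, 0.0552]
tcp_rot: [0.135, 0.991, 0.0, -0.001]
contact_force: [-0.7, 0.4, -0.3]
grip_width: 0.0003
grip_force: 0.0
```

```bash
python3 go.py .689 .0045 .055 74.7;python3 - <<'E'
from h import *
B=camera("top");save(B,"t12.png");A=camera("side");save(A,"s12.png")
for p in tin(B,(.567,.03)):print(p)
for d in tip_of("tin_center",A)[:1]:print("side",d["confidence"],onz(A,d["at"],.052))
a=A["image"][170:320,230:370];b=B["image"][205:325,230:370]
cv2.imwrite("pics/p12.png",np.hstack([cv2.resize(a,(400,430)),cv2.resize(b,(400,430))])[:,:,::-1])
E
```

```text
shift [-6.82  0.95  0.01] yaw 74.5 turn -0.004 pos [0.6207 0.0135 0.0552] z [-0.003  0.001 -1.   ] F [-0.7  0.4 -0.3] w 0.0 q [-0.45  0.42  0.47  1.72 -0.22  1.05  1.4 ] t 18.8833
('tip', 0.16, array([0.6545, 0.3679]))
side 0.58 [0.56420017 0.03183302 0.052     ]
```

jog_arm:
  moves:
    - [-3,0,0,0,-0.25]
    - [-5,0,-3,0,-0.25]
    - [-5,-2,-7,0,-0.25]
    - [-5,-6,-10,0,-0.25]
    - [-5,-10,-10,0,-0.25]
    - [-5,-14,-10,0,-0.25]
    - [-5,-17,-10,0,-0.25]
    - [-5,-17,-10,0,-0.25]

```text
time_s: 19.8
ee_pos: [0.6221, -0.176, 0.1566]
tcp_rot: [0.142, 0.99, -0.003, 0.0]
contact_force: [-0.1, -1.9, -0.4]
grip_width: 0.0456
grip_force: 0.0
```

```bash
python3 go.py .65 .01 .055 84.75;python3 - <<'E'
from h import *
B=camera("top");save(B,"t13.png");A=camera("side");save(A,"s13.png")
for p in tin(B,(.565,.031)):print(p)
for n in("tin_center",):
  for d in tip_of(n,A)[:1]:print("side",n,d["confidence"],onz(A,d["at"],.052))
p=proj(A,[[.565,.031,.105]])[0].astype(int);a=A["image"][p[0]-40:p[0]+40,p[1]-40:p[1]+40];b=B["image"][205:325,230:370]
cv2.imwrite("pics/p13.png",np.hstack([cv2.resize(a,(300,430)),cv2.resize(b,(500,430),interpolation=cv2.INTER_CUBIC)])[:,:,::-1])
E
```

```text
shift [ 2.54 18.71 10.03] yaw 73.72 turn -0.192 pos [ 0.6221 -0.176   0.1566] z [-0.001 -0.007 -1.   ] F [-0.1 -1.9 -0.4] w 0.046 q [-0.21  0.38  0.57  1.57 -0.21  1.25  1.67] t 19.8
(0.84, array([0.5604, 0.0313]), 20.0)
(0.33, array([ 0.7189, -0.3184]), 32.1)
('tip', 0.9, array([0.5589, 0.036 ]))
('strip n', 157, array([592.9,  29.8]), 'rect', array([25.1, 38. ]), 84.5, 'pca', np.float64(174.2))
side tin_center 0.96 [0.56245857 0.02727039 0.052     ]
```

View pics/p13.png

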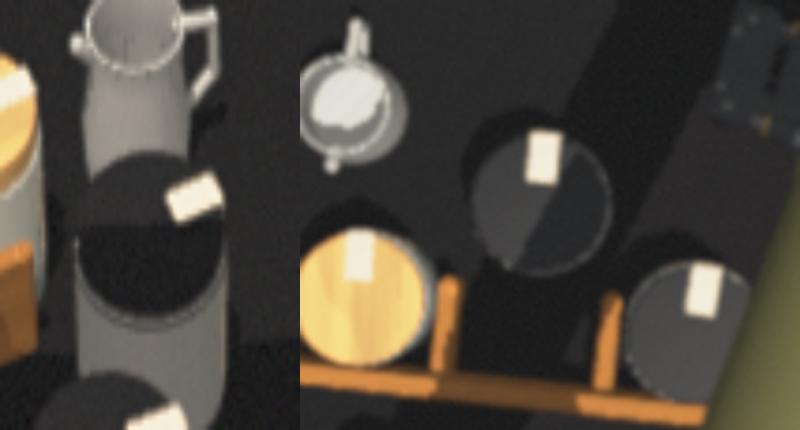

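The canister stands in front of the bay at about (0.561, 0.031), its strip nearly parallel to the caddy's. I'll compare the three strips with sub-pixel moments.

```bash
cat >> h.py <<'E'
def sub(c,p,rad=14,lo=90):
    "strip angle (deg, world) by gradient-free rect on 6x upsampled picture near world point p (strip middle)"
    q=proj(c,[[p[0],p[1],.105]])[0];r0,c0=int(q[0])-rad,int(q[1])-rad
    g=cv2.resize(c["image"][r0:r0+2*rad,c0:c0+2*rad,2],None,fx=6,fy=6,interpolation=cv2.INTER_CUBIC)
    out=[]
    for th in(110,130,150,170):
        n,l,st,ce=cv2.connectedComponentsWithStats((g>th).astype(np.uint8))
        if n<2:continue
        i=l[rad*6,rad*6] or 1+np.argmax(st[1:,4])
        px=np.argwhere(l==i)[::3];W=np.array([onz(c,((a+.5)/6-.5)+[r0,c0],.105)[:2] for a in px])*1000
        r=cv2.minAreaRect(W.astype(np.float32));e=np.linalg.svd(W-W.mean(0),full_matrices=False)[2][0];e=e*np.sign(e[0])
        out.append((th,W.mean(0).round(1),np.round(r[1],1),round(r[2],1),np.degrees(np.arctan2(e[1],e[0])).round(1)))
    return out
E
python3 - <<'E'
from h import *
B=camera("top")
for n,p in(("tin",(.593,.030)),("caddy",(.504,-.081)),("sugar",(.526,.1555))):
    print(n)
    for o in sub(B,p):print("  ",o)
E
```

```text
tin
   (110, array([593.7,  30.3]), array([22.7, 36.5]), 83.6, np.float64(-12.6))
   (130, array([593.7,  30.3]), array([21.1, 34.7]), 84.0, np.float64(-11.8))
   (150, array([593.7,  30.3]), array([19.8, 33.2]), 84.9, np.float64(-12.8))
   (170, array([593.8,  30.2]), array([18.2, 31.8]), 84.7, np.float64(-13.6))
caddy
   (110, array([504.1, -80.7]), array([23.4, 36.8]), 81.4, np.float64(-8.8))
   (130, array([504.2, -80.7]), array([21.7, 35.1]), 81.2, np.float64(-9.4))
   (150, array([504.2, -80.7]), array([20.1, 33.4]), 81.4, np.float64(-8.4))
   (170, array([504.2, -80.6]), array([18.5, 32.1]), 81.5, np.float64(-9.0))
sugar
   (110, array([514.8, 156.4]), array([48.4, 67.6]), 1.0, np.float64(-80.6))
   (130, array([522.4, 155.8]), array([39.1, 27.2]), 2.4, np.float64(-5.9))
   (150, array([523.3, 155.2]), array([22.4, 35.3]), 87.6, np.float64(-4.1))
   (170, array([523.6, 154.9]), array([20.1, 33.2]), 88.0, np.float64(-1.1))
```

jog_arm:
  moves:
    - [0,4,0,-0.1,-0.25]
    - [0.5,8,0,-0.19,-0.25]
    - [1,12,0,-0.19,-0.25]
    - [2,16,0,-0.19,-0.25]
    - [2.8,20,0,-0.19,-0.25]
    - [2.8,20.1,0,-0.19,-0.25]
    - [2.8,20.1,2,-0.19,-0.25]
    - [2.8,20.1,4,-0.19,-0.25]

```text
time_s: 20.77
ee_pos: [0.6537, 0.0405, 0.1163]
tcp_rot: [0.038, 0.999, 0.0, 0.002]
contact_force: [-0.0, -0.6, -1.4]
grip_width: 0.0543
grip_force: 0.0
```

```bash
python3 go.py .646 .026 .055 84.75
```

```text
shift [ 0.68 -1.51  6.12] yaw 85.69 turn 0.016 pos [0.6537 0.0405 0.1163] z [ 0.003  0.001 -1.   ] F [-0.  -0.6 -1.4] w 0.054 q [-0.44  0.42  0.44  1.58 -0.19  1.18  1.53] t 20.7667
```

jog_arm:
  moves:
    - [-0.5,-0.8,0,0.01,-0.25]
    - [-0.5,-1.4,1.5,0.01,-0.25]
    - [-0.5,-1.4,3.5,0.01,-0.25]
    - [-0.5,-1.4,5,0.01,-0.25]
    - [-0.2,-1.4,6,0.01,-0.25]
    - [0.3,-1.4,6,0.01,-0.25]
    - [0.7,-1.4,6,0.01,-0.25]
    - [0.7,-1.4,6,0.01,-0.25]

```text
time_s: 21.43
ee_pos: [0.6443, 0.024, 0.0568]
tcp_rot: [0.045, 0.999, 0.0, 0.0]
contact_force: [0.4, -0.6, 0.3]
grip_width: 0.0544
grip_force: 0.0
```

```bash
python3 go.py .533 .0363 .055 84.75;python3 go.py .646 .026 .055 84.75
```

```text
shift [11.19  0.22  0.17] yaw 84.81 turn 0.001 pos [0.6443 0.024  0.0568] z [ 0.001  0.001 -1.   ] F [ 0.4 -0.6  0.3] w 0.054 q [-0.42  0.46  0.43  1.66 -0.21  1.07  1.56] t 21.4333
shift [-0.15  0.22  0.18] yaw 84.81 turn 0.001 pos [0.6443 0.024  0.0568] z [ 0.001  0.001 -1.   ] F [ 0.4 -0.6  0.3] w 0.054 q [-0.42  0.46  0.43  1.66 -0.21  1.07  1.56] t 21.4333
```

jog_arm:
  moves:
    - [1.5,0.2,0,0,-0.25]
    - [2.5,0.2,0,0,-0.25]
    - [3.4,0.2,0,0,-0.25]
    - [4.2,0.2,0,0,-0.25]
    - [5,0.2,0,0,-0.25]
    - [5.8,0.2,0,0,-0.25]
    - [6.6,0.2,0,0,-0.25]
    - [7.2,0.2,0,0,-0.25]

```text
time_s: 22.1
ee_pos: [0.5722, 0.0324, 0.0558]
tcp_rot: [0.045, 0.999, 0.0, 0.0]
contact_force: [0.1, -0.4, 1.3]
grip_width: 0.0544
grip_force: 0.8
```

```bash
python3 go.py .533 .0363 .055 84.75
python3 - <<'E'
from h import *
A=camera("side")
for d in tip_of("tin_center",A)[:1]:print("side",d["confidence"],onz(A,d["at"],.052))
print(sub(A,(.555,.033))[:2])
E
```

```text
shift [3.94 0.03 0.08] yaw 84.8 turn 0.001 pos [0.5722 0.0324 0.0558] z [ 0.  0. -1.] F [ 0.1 -0.4  1.3] w 0.054 q [-0.48  0.32  0.44  1.85 -0.16  1.01  1.5 ] t 22.1
side 0.86 [0.52656658 0.04340728 0.052     ]
[(110, array([544. ,  35.3]), array([22.4, 11.1]), 81.0, np.float64(74.8)), (130, array([544. ,  35.2]), array([21.4, 10. ]), 79.8, np.float64(74.9))]
```

jog_arm:
  moves:
    - [0.5,0,0,0,-0.25]
    - [1,0,0,0,-0.25]
    - [1.5,0,0,0,-0.25]
    - [2,0,0,0,-0.25]
    - [2.5,0,0,0,-0.25]
    - [2.9,0,0,0,-0.25]
    - [3.2,0,0,0,-0.25]
    - [3.5,0,0,0,-0.25]

```text
time_s: 22.87
ee_pos: [0.5376, 0.0355, 0.0555]
tcp_rot: [0.045, 0.999, 0.0, -0.0]
contact_force: [1.3, -0.8, -0.6]
grip_width: 0.0544
grip_force: 0.8
```

```bash
python3 go.py .533 .0363 .055 84.75
```

```text
shift [0.46 0.04 0.05] yaw 84.8 turn 0.001 pos [0.5376 0.0355 0.0555] z [ 0.  0. -1.] F [ 1.3 -0.8 -0.6] w 0.054 q [-0.51  0.25  0.44  1.93 -0.12  0.99  1.47] t 22.8667
```

jog_arm:
  moves:
    - [0.1,0,0,0,-0.25]
    - [0.2,0,0,0,-0.25]
    - [0.3,0,0,0,-0.25]
    - [0.4,0,0,0,-0.25]
    - [0.5,0,0,0,-0.25]
    - [0.6,0,0,0,-0.25]
    - [0.7,0,0,0,-0.25]
    - [0.7,0,0,0,-0.25]

```text
time_s: 23.53
ee_pos: [0.5316, 0.036, 0.0557]
tcp_rot: [0.045, 0.999, 0.0, 0.001]
contact_force: [2.9, -0.5, -1.2]
grip_width: 0.0541
grip_force: 1.9
```

```bash
python3 go.py .533 .0363 .055 84.75
```

```text
shift [-0.14  0.04  0.07] yaw 84.79 turn 0.001 pos [0.5316 0.036  0.0557] z [ 0.002  0.    -1.   ] F [ 2.9 -0.5 -1.2] w 0.054 q [-0.52  0.23  0.44  1.94 -0.12  0.99  1.46] t 23.5333
```

jog_arm:
  moves:
    - [0.1,0,0,0,-0.25]
    - [0.2,0,0,0,-0.25]
    - [0.3,0,0,0,-0.25]
    - [0.3,0,0,0,-0.25]
    - [0.4,0,0,0,-0.25]
    - [0.4,0,0,0,-0.25]
    - [0.4,0,0,0,-0.25]
    - [0.4,0,0,0,-0.25]

```text
time_s: 24.2
ee_pos: [0.5313, 0.0361, 0.057]
tcp_rot: [0.046, 0.999, 0.0, 0.005]
contact_force: [9.5, -1.2, -2.5]
grip_width: 0.0544
grip_force: 5.1
```

```bash
python3 go.py .533 .0363 .055 84.75
```

```text
shift [-0.16  0.04  0.2 ] yaw 84.78 turn 0.001 pos [0.5313 0.0361 0.057 ] z [ 0.009 -0.    -1.   ] F [ 9.5 -1.2 -2.5] w 0.054 q [-0.52  0.22  0.44  1.95 -0.11  0.98  1.46] t 24.2
```

It's against the board: the tool stopped and the force rose to 9.5 N. Backing straight off to check.

jog_arm:
  moves:
    - [-1,0,0,0,-0.25]
    - [-4,0,0,0,-0.25]
    - [-7,0,-2,0,-0.25]
    - [-9,0,-6,0,-0.25]
    - [-11,-4,-9,0,-0.25]
    - [-13,-8,-10,0,-0.25]
    - [-14,-12,-10,0,-0.25]
    - [-14,-16,-10,0,-0.25]

```text
time_s: 24.87
ee_pos: [0.6538, -0.1218, 0.1562]
tcp_rot: [0.044, 0.999, 0.0, 0.001]
contact_force: [0.5, -0.3, -0.5]
grip_width: 0.0546
grip_force: 0.0
```

jog_arm:
  moves:
    - [0,-3,0,0,-0.25]
    - [0,-6,0,0,-0.25]
    - [0,-9,0,0,-0.25]
    - [0,-12,0,0,-0.25]
    - [0,-12,0,0,-0.25]
    - [0,-12,0,0,-0.25]
    - [0,-12,0,0,-0.25]
    - [0,-12,0,0,-0.25]

```text
time_s: 25.53
ee_pos: [0.6414, -0.2387, 0.1546]
tcp_rot: [0.044, 0.999, 0.001, -0.001]
contact_force: [0.8, 0.4, 0.2]
grip_width: 0.0547
grip_force: 0.0
```

```bash
python3 go.py .533 .0363 .055 84.75
python3 - <<'E'
from h import *
B=camera("top");A=camera("side");save(B,"t20.png")
for p in tin(B,(.482,.041)):print(p)
for d in tip_of("tin_center",A)[:1]:print("side",d["confidence"],onz(A,d["at"],.052))
print("gal",fitgal(B))
for n,p in(("tin",(.514,.036)),("caddy",(.504,-.081)),("sugar",(.523,.155))):
    for c in(B,A):
        for o in sub(c,p)[1:4:2]:print(n,o)
b=B["image"][250:330,220:370];cv2.imwrite("pics/p20.png",cv2.resize(b,(800,427),interpolation=cv2.INTER_CUBIC)[:,:,::-1])
E
```

```text
shift [13.21 26.42 10.03] yaw 84.94 turn 0.003 pos [ 0.6414 -0.2387  0.1546] z [-0.001  0.002 -1.   ] F [0.8 0.4 0.2] w 0.055 q [-0.08  0.47  0.54  1.46 -0.25  1.28  1.97] t 25.5333
(0.7, array([0.4844, 0.0384]), 19.8)
('tip', 0.82, array([0.4853, 0.0418]))
('tip', 0.65, array([ 0.4709, -0.0759]))
('strip n', 134, array([513.1,  37.9]), 'rect', array([24.4, 34.4]), 81.4, 'pca', np.float64(163.5))
side 0.56 [0.47987806 0.03903894 0.052     ]
gal (array([ 0.48254195,  0.04101042, -0.09145076]), np.float64(376.5859375), np.float32(1615.0))
tin (130, array([515. ,  37.5]), array([21.3, 35.3]), 83.2, np.float64(-13.7))
tin (170, array([515.1,  37.4]), array([18.4, 32.1]), 81.9, np.float64(-12.8))
tin (130, array([517. ,  37.5]), array([21.4, 33.6]), 81.8, np.float64(-16.3))
tin (170, array([517. ,  37.4]), array([18.8, 31.9]), 81.3, np.float64(-16.2))
caddy (130, array([503.7, -80.9]), array([21.6, 35.1]), 81.2, np.float64(-12.5))
caddy (170, array([503.7, -80.8]), array([18.5, 32. ]), 81.5, np.float64(-12.9))
caddy (130, array([505.3, -81.2]), array([21. , 33.6]), 80.6, np.float64(-13.2))
caddy (170, array([505.2, -81.2]), array([18.8, 32. ]), 80.3, np.float64(-13.6))
sugar (130, array([522.5, 155.9]), array([38.6, 27. ]), 1.1, np.float64(-6.6))
sugar (170, array([523.6, 155. ]), array([20. , 33.3]), 88.3, np.float64(-2.0))
sugar (130, array([524.7, 154.9]), array([28.3, 35.5]), 90.0, np.float64(-1.2))
sugar (170, array([525.3, 154.3]), array([20.6, 32.8]), 87.5, np.float64(-0.5))
```

View pics/p20.png

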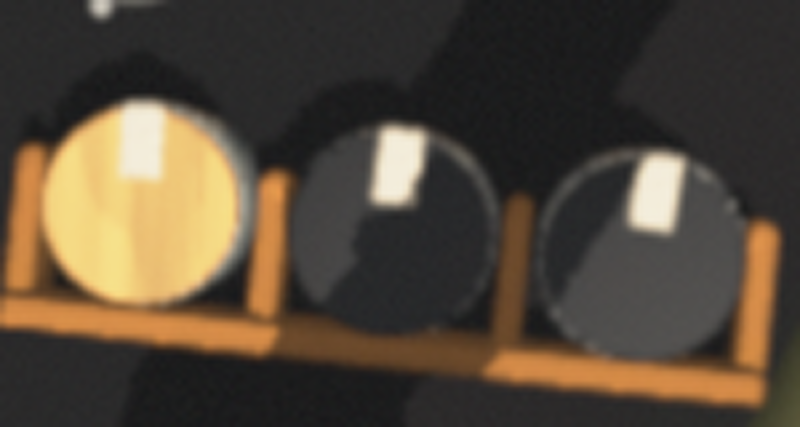

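The canister sits centred in the bay, in line with the caddy. Its strip reads about -7° against the gallery's -5.2°, and the neighbours read -9° and -2°. Its position matches home within the measuring error, and the tool's stopping place gives contact with the board. Handing in.

```bash
python3 -c "
from plant import *
print(hand_in())"
```

```text
the job is handed in; nothing more can be done
None
```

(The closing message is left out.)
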